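# Find the storage jar whose lid rocks and press it home

## Task

Of the four white storage jars standing in a row, one has a wooden lid that is not home: it sits askew on its seal and rocks under the finger. Go along the row from left to right and press on every lid with your fingertips to find it, and press that lid down until it sits level and tight on its rim all round; you may do so as soon as you have found it or after trying the rest. Leave the jars standing where they are, do not lift or open anything, and leave the things around them alone.

Things in the scene. Friction and masses are not known exactly. Their poses are not given: they have to be found in the camera images.
- jar_a: one of four identical white stoneware jars in a row, in any order and turned anyhow: 100 mm across, 80 mm tall without lid, 0.5 to 0.9 kg, loose. Origin: centre of its underside; z up. A lid not home touches the rim at one side and stands 3 to 6 mm proud at the opposite one; pressed lightly (1 to 5 N) beside the line from its low to its high side it rocks by a few mm and springs back
- lid_a: flat round wooden push-in lid of jar_a, 101 mm across, 12 mm thick, no knob, rubber seal below. Origin: centre of its underside; z up out of its top. Home, it is level, its top 92 mm above the worktop, and gives nothing. Not home, its seal holds it askew: 7 to 8 N down on its high edge, or twice that at its middle or halfway round, pushes it home; it stays where left
- jar_b: one of four identical white stoneware jars in a row, in any order and turned anyhow: 100 mm across, 80 mm tall without lid, 0.5 to 0.9 kg, loose. Origin: centre of its underside; z up. A lid not home touches the rim at one side and stands 3 to 6 mm proud at the opposite one; pressed lightly (1 to 5 N) beside the line from its low to its high side it rocks by a few mm and springs back
- lid_b: flat round wooden push-in lid of jar_b, 101 mm across, 12 mm thick, no knob, rubber seal below. Origin: centre of its underside; z up out of its top. Home, it is level, its top 92 mm above the worktop, and gives nothing. Not home, its seal holds it askew: 7 to 8 N down on its high edge, or twice that at its middle or halfway round, pushes it home; it stays where left
- jar_c: one of four identical white stoneware jars in a row, in any order and turned anyhow: 100 mm across, 80 mm tall without lid, 0.5 to 0.9 kg, loose. Origin: centre of its underside; z up. A lid not home touches the rim at one side and stands 3 to 6 mm proud at the opposite one; pressed lightly (1 to 5 N) beside the line from its low to its high side it rocks by a few mm and springs back
- lid_c: flat round wooden push-in lid of jar_c, 101 mm across, 12 mm thick, no knob, rubber seal below. Origin: centre of its underside; z up out of its top. Home, it is level, its top 92 mm above the worktop, and gives nothing. Not home, its seal holds it askew: 7 to 8 N down on its high edge, or twice that at its middle or halfway round, pushes it home; it stays where left
- jar_d: one of four identical white stoneware jars in a row, in any order and turned anyhow: 100 mm across, 80 mm tall without lid, 0.5 to 0.9 kg, loose. Origin: centre of its underside; z up. A lid not home touches the rim at one side and stands 3 to 6 mm proud at the opposite one; pressed lightly (1 to 5 N) beside the line from its low to its high side it rocks by a few mm and springs back
- lid_d: flat round wooden push-in lid of jar_d, 101 mm across, 12 mm thick, no knob, rubber seal below. Origin: centre of its underside; z up out of its top. Home, it is level, its top 92 mm above the worktop, and gives nothing. Not home, its seal holds it askew: 7 to 8 N down on its high edge, or twice that at its middle or halfway round, pushes it home; it stays where left
- green_pepper: bystander: green bell pepper, 68x67x74 mm; loose, to be left alone. Origin: centre of its underside
- glass_b: bystander: clear drinking glass, 80 mm across, 91 mm tall; loose, to be left alone. Origin: centre of its underside
- tin_1: bystander: green food tin, 75 mm across, 58 mm tall; loose, to be left alone. Origin: centre of its underside
- candle_1: bystander: tea light in its metal cup, 38 mm across, 15 mm tall; loose, to be left alone. Origin: centre of its underside
- egg_timer: bystander: red and white egg timer, the one nearer the jars, 66 mm across, 56 mm tall; loose, to be left alone. Origin: centre of its underside
- mug_2: bystander: purple mug, 80 mm across, 89 mm tall; loose, to be left alone. Origin: centre of its underside
- spoon: bystander: wooden spoon, 200 mm long, lying flat; loose, to be left alone. Origin: centre of its underside

How it is judged:
By the outcome, as a careful person would: the job done as asked, in the order asked, and still so for the second after the job is handed in, with the robot touching nothing.
It also fails if it takes over 51 s, if anything falls off the work surface, if the arm or the gripper's body presses on something with over 40 N, if the wrist force passes 120 N, or if a joint passes its speed limit or range.

## Robot

A 7-joint arm with a two-finger parallel gripper is mounted at the origin on a cart in front of the work surface, level with it; the furniture and walls round the work are solid. World frame = base frame: x ahead of the robot, y to its left, z up, the work surface at z = 0. Lengths are in mm, angles in rad, forces in N, time in s.
With the tool pointing down it reaches from about 400 to 875 mm from the base axis. Payload 4.4 kg.
Tool frame: the origin (TCP) lies on the centre line of the jaws, within the pads' length; the fingertips stand 14 mm ahead of it and the grasp point (between the pads) lies 5 mm behind it; z points along the fingers, x is the direction in which the jaws open and shut, and the axes are right-handed (so a half turn about z gives the same grasp; the last joint's range is limited). The gripper opens to 85 mm and grips with 20 to 120 N. Pads are 22 mm wide; open, the fingers measure 114 mm over their backs; the gripper's body (76 mm by 85 mm) begins 54 mm behind the grasp point. The pads swing forward as they close: fully open they stand 13 mm farther back than shut.
Start: joints at [-1.299, 0.628, 0.038, 1.517, -0.027, 0.996, -0.02], TCP at [215.395, 613.288, 245.313] pointing down, gripper open.
Joint ranges: [-3.06, 3.06], [-0.37, 2.12], [-1.25, 1.32], [0.18, 2.47], [-1.1, 4.24], [0.23, 1.98], [-2.94, 2.94]. Speed limits (rad/s): [2.57, 2.57, 3.14, 3.14, 3.14, 3.14, 3.14].

## Interface

Orientations are given as [roll, pitch, yaw] about the fixed x, y, z axes, in that order (R = Rz(yaw) Ry(pitch) Rx(roll)).
In Python, from cell import ctrl gives the robot as it stands.
- The arm moves only by the tool send_rows, never from a script. Its argument "commands" is a list of rows, each a list of 5 numbers: the finger opening in mm, from 0 to 85.4, then the shift along the tool's x, y, z in mm, then the turn about the tool's z in degrees. In form: [[grip, x, y, z, roll], ...]. A call has 1 to 5 rows; each row is the pose to reach, as a shift and turn from the pose measured when the call began, along the tool's axes at that moment; what a row does not reach only later rows make up. A row lasts 1/10 s, in which the tool goes at most 50 mm and 8.59 degrees, less where a joint would pass 70% of its speed; a pose out of reach is approached as far as the arm can. A call with a gripper value outside its range is refused whole. The fingers move at their own pace and stop on an object; the grip force is fixed at half the most. Time passes only in rows, so rows that repeat a pose let the fingers close. It gives the time, the measured TCP pose, the force and the opening at its end, in the units of the state.
- ctrl.read_state(): the state, without advancing time (a new reading comes with each control period).
- ctrl.get_image(name): name is "side" or "top"; returns the picture (420x560x3 uint8, red, green, blue); there is no depth.
- ctrl.camera_params(name): a dict with "fx", "fy", "cx", "cy" (pixels), "cam_to_world" (4x4, takes a point from camera to world coordinates). Camera axes: x right, y down, z forward; pixel columns grow to the right and rows downward; lengths in mm; the calibration is good to about 2 mm. A picture is of the moment at which its call begins. camera_params takes no time and is no camera call.
- ctrl.finish_job(): hands the job in, once; it reports no verdict.
The state is a dict: "clock": time; "qpos": joint angles; "qd": joint speeds; "tau": joint torques, N m; "eef_pos": TCP position; "tool_rot": TCP orientation; "force": force on the tool from outside, world axes, zero at the start; "torque": the same for the moment, N m; "width": finger opening in mm.
Only numpy, scipy, OpenCV 4.12 (cv2) and the standard library are available. Lean on these libraries where they do the work, as an engineer would, in place of code of your own. Each camera call takes 0.05 s, during which the arm holds its last target.

## Working session

There is one attempt and no reset: what is moved stays moved. The work goes in short steps, Python scripts to look and compute and a tool call to move; the robot and the scene stay as the last step left them, time stands still between calls to the robot, and variables do not carry over. Pictures are saved under pics/ and viewed, and the job is handed in when it is done.

Besides the shell and the picture viewer there is one more tool, called after "Request:" by a JSON object that holds its "fn" and its "kwargs", one argument or row to a line. send_rows: Moves the arm, as the interface text tells. Its arguments: {"type":"object","properties":{"commands":{"type":"array"}},"required":["commands"]}

```bash
mkdir -p pics; ls; python3 - <<'E'
from cell import ctrl
import cv2
s=ctrl.read_state();print(s)
for n in("side","top"):
    im=ctrl.get_image(n);cv2.imwrite(f"pics/{n}0.png",im[:,:,::-1]);print(n,ctrl.camera_params(n))
E
```

```text
pics
{'clock': 0.0, 'qpos': array([-1.2987853 ,  0.62933217,  0.03844961,  1.51840188, -0.02701947,
        0.9963161 , -0.02001129]), 'qd': array([ 0.00058261,  0.00027129, -0.00047052,  0.0001118 , -0.00052487,
       -0.00106525,  0.00058596]), 'tau': array([-6.52764120e-04, -5.63402224e+01,  1.22605138e+00, -1.93441129e+01,
        1.09644592e-02,  1.05855457e-02,  6.07102294e-06]), 'eef_pos': array([215.19086239, 612.68657721, 244.38742905]), 'tool_rot': array([3.14157869e+00, 1.93935463e-03, 1.23295644e+00]), 'force': array([-0.1306521 ,  0.20823419,  0.15150863]), 'torque': array([-0.03143782, -0.01029659, -0.0074705 ]), 'width': 85.42515243735338}
side {'fx': 445.4226979294305, 'fy': 445.4226979294305, 'cx': 274.4435735039924, 'cy': 213.29296190986724, 'cam_to_world': array([[ 9.99807199e-01,  1.29170257e-02,  1.47889942e-02,
         5.31686170e+02],
       [-4.20872093e-03, -5.94689534e-01,  8.03944429e-01,
        -9.20581717e+02],
       [ 1.91794309e-02, -8.03851671e-01, -5.94520513e-01,
         6.42209684e+02],
       [ 0.00000000e+00,  0.00000000e+00,  0.00000000e+00,
         1.00000000e+00]])}
top {'fx': 407.1200622095188, 'fy': 407.1200622095188, 'cx': 275.91509152526345, 'cy': 206.96960867331345, 'cam_to_world': array([[ 7.20998108e-02, -9.72140300e-01,  2.23035545e-01,
         3.54129616e+02],
       [-9.97387331e-01, -6.92674370e-02,  2.05069150e-02,
        -1.80374706e+02],
       [-4.48649798e-03, -2.23931371e-01, -9.74594589e-01,
         9.52983030e+02],
       [ 0.00000000e+00,  0.00000000e+00,  0.00000000e+00,
         1.00000000e+00]])}
```

View pics/side0.png

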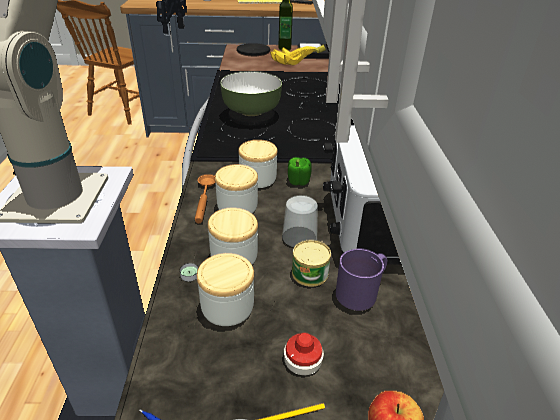

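View pics/top0.png

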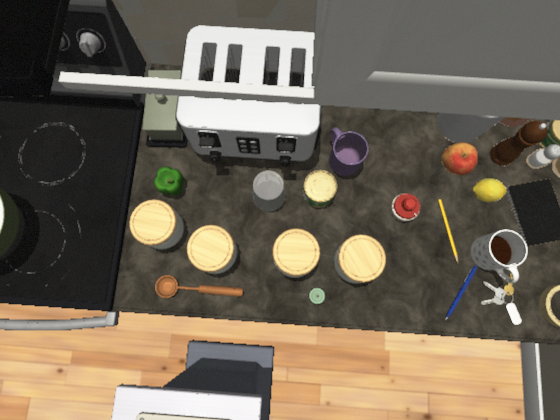

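The four jars stand in a row. In the top picture, left to right, the lids are at about (154,223), (212,249), (297,253) and (361,259). The robot's left (+y) is the left of this picture. Next I measure the lids.

```bash
cat > h.py <<'E'
import numpy as np,cv2
from cell import ctrl
def ray(n,u,v):
    p=ctrl.camera_params(n);T=p["cam_to_world"]
    d=T[:3,:3]@np.array([(u-p["cx"])/p["fx"],(v-p["cy"])/p["fy"],1]);return T[:3,3],d
def atz(n,u,v,z):
    o,d=ray(n,u,v);return o+d*(z-o[2])/d[2]
def proj(n,P):
    p=ctrl.camera_params(n);T=p["cam_to_world"];c=(np.asarray(P)-T[:3,3])@T[:3,:3]
    return np.c_[p["fx"]*c[:,0]/c[:,2]+p["cx"],p["fy"]*c[:,1]/c[:,2]+p["cy"]]
E
python3 - <<'E'
from h import *
for n in("top","side"):
    im=cv2.imread(f"pics/{n}0.png")
    hsv=cv2.cvtColor(im,cv2.COLOR_BGR2HSV)
    m=cv2.inRange(hsv,(12,60,150),(30,190,255))
    m=cv2.morphologyEx(m,cv2.MORPH_OPEN,np.ones((3,3)))
    cs,_=cv2.findContours(m,cv2.RETR_EXTERNAL,cv2.CHAIN_APPROX_NONE)
    for c in cs:
        a=cv2.contourArea(c)
        if 700<a<4000:
            e=cv2.fitEllipse(cv2.convexHull(c));print(n,a,np.round(e[0],1),np.round(e[1],1),round(e[2]),atz(n,*e[0],90).round(1))
    crop=im[180:300,110:400] if n=="top" else im[130:330,180:280]
    k=2.7 if n=="top" else 3
    cv2.imwrite(f"pics/{n}0z.png",cv2.resize(crop,None,fx=k,fy=k,interpolation=cv2.INTER_CUBIC))
E
```

```text
top 1190.0 [ -4.1 310.6] [ 15.4 228.4] 92 [292.1 397.7  90. ]
top 1681.5 [361.8 257.8] [45.8 48.1] 132 [ 454.6 -351.    90. ]
top 1664.5 [295.8 251.4] [46.5 47.1] 110 [ 458.2 -211.3   90. ]
top 1652.5 [209.8 247.7] [46.  47.2] 55 [452.9 -28.3  90. ]
top 1577.0 [152.  221.7] [44. 47.] 57 [500.  102.4  90. ]
top 771.0 [319.9 185.6] [31.8 32.5] 105 [ 606.6 -255.2   90. ]
side 1862.5 [224.7 274.2] [43.3 57.2] 83 [ 457.4 -355.4   90. ]
side 1284.0 [232.2 224.2] [34.6 49.6] 90 [ 460.2 -212.7   90. ]
side 819.5 [235.8 177. ] [26.5 42.4] 88 [455.8 -33.4  90. ]
```

View pics/side0z.png

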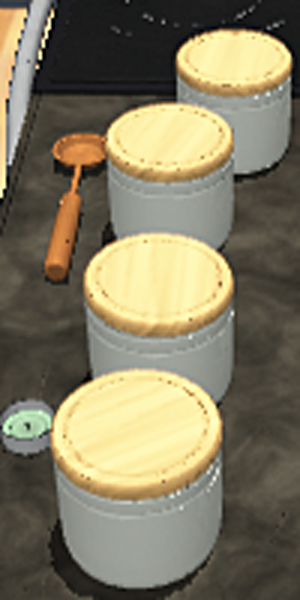

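View pics/top0z.png

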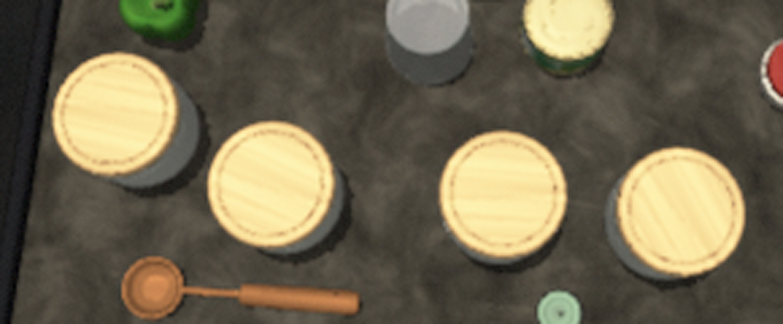

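```bash
cat >> h.py <<'E'
from scipy.spatial.transform import Rotation as Ro
def go(t,yaw=0.0,v=True):
    s=ctrl.read_state();R=Ro.from_euler("xyz",s["tool_rot"])
    d=R.inv().apply(np.array(t)-s["eef_pos"])
    print("t",round(s["clock"],2),"pos",s["eef_pos"].round(1),"F",s["force"].round(2),"w",round(s["width"],1),"shift",d.round(1),"roll",round(np.degrees(s["tool_rot"][2]-yaw),1))
E
python3 -c "
from h import *
go((532,102,135))"
```

```text
t 0.1 pos [215.2 612.8 244.5] F [-0.26  0.04 -0.42] w 84.9 shift [-376.7  468.1  110.2] roll 70.6
```

Request:
{"fn": "send_rows", "kwargs": {
  "commands": [
    [0,-30,38,0,8],
    [0,-60,76,0,16],
    [0,-90,114,0,24],
    [0,-120,152,0,32],
    [0,-150,190,0,40]
  ]
}}

```text
clock: 0.6
eef_pos: [345.3, 406.4, 244.6]
tool_rot: [3.14, 0.002, 0.529]
force: [0.7, 0.5, -1.2]
width: 12.3
```

```bash
python3 -c "
from h import *
go((532,102,135))"
```

```text
t 0.6 pos [345.3 406.4 244.6] F [ 0.7   0.46 -1.22] w 12.3 shift [  7.6 356.8 110. ] roll 30.3
```

Request:
{"fn": "send_rows", "kwargs": {
  "commands": [
    [0,1,45,0,8],
    [0,2,90,0,16],
    [0,4,135,0,24],
    [0,5,180,0,30],
    [0,6,225,0,30]
  ]
}}

```text
clock: 1.1
eef_pos: [464.6, 213.7, 244.7]
tool_rot: [3.139, 0.001, 0.004]
force: [0.3, 0.5, -0.2]
width: 0.2
```

```bash
python3 -c "
from h import *
go((532,102,125))"
```

```text
t 1.1 pos [464.6 213.7 244.7] F [ 0.33  0.48 -0.19] w 0.2 shift [ 67.1 111.6 119.8] roll 0.2
```

Request:
{"fn": "send_rows", "kwargs": {
  "commands": [
    [0,22,37,0,0],
    [0,45,75,20,0],
    [0,67,112,60,0],
    [0,67,112,100,0],
    [0,67,112,125,0]
  ]
}}

```text
clock: 1.6
eef_pos: [531.0, 98.9, 116.9]
tool_rot: [3.138, 0.004, -0.0]
force: [-0.2, 0.3, 0.7]
width: 0.3
```

```bash
python3 -c "
from h import *
go((532,102,106))"
```

```text
t 1.6 pos [531.   98.9 116.9] F [-0.21  0.29  0.68] w 0.3 shift [ 1.  -3.2 10.9] roll -0.0
```

Request:
{"fn": "send_rows", "kwargs": {
  "commands": [
    [0,1,-3,1.5,0],
    [0,1,-3,3,0],
    [0,1,-3,5,0],
    [0,1,-3,6.5,0],
    [0,1,-3,6.5,0]
  ]
}}

```text
clock: 2.1
eef_pos: [532.5, 102.3, 111.4]
tool_rot: [3.138, 0.003, 0.0]
force: [0.2, 0.6, -0.3]
width: -0.1
```

Request:
{"fn": "send_rows", "kwargs": {
  "commands": [
    [0,0,0,1,0],
    [0,0,0,2,0],
    [0,0,0,3,0],
    [0,0,0,4,0],
    [0,0,0,4,0]
  ]
}}

```text
clock: 2.6
eef_pos: [532.4, 102.3, 107.2]
tool_rot: [3.138, 0.003, 0.0]
force: [0.4, 0.2, 0.4]
width: 0.2
```

Request:
{"fn": "send_rows", "kwargs": {
  "commands": [
    [0,0,0,0.5,0],
    [0,0,0,1,0],
    [0,0,0,1.5,0],
    [0,0,0,1.5,0]
  ]
}}

```text
clock: 3.0
eef_pos: [532.4, 102.2, 106.0]
tool_rot: [3.138, 0.003, 0.0]
force: [-0.6, -0.5, 3.5]
width: -0.1
```

Request:
{"fn": "send_rows", "kwargs": {
  "commands": [
    [0,0,0,0.5,0],
    [0,0,0,0.5,0]
  ]
}}

```text
clock: 3.2
eef_pos: [532.4, 102.3, 106.0]
tool_rot: [3.138, 0.003, 0.0]
force: [-1.0, 0.0, 5.9]
width: -0.1
```

Firm at 106.0, which puts the lid top at 92 mm. Next I try the second point, 90° round.

Request:
{"fn": "send_rows", "kwargs": {
  "commands": [
    [0,0,0,-8,0],
    [0,-16,-16,-8,0],
    [0,-32,-32,-8,0],
    [0,-32,-32,-5,0],
    [0,-32,-32,-3,0]
  ]
}}

```text
clock: 3.7
eef_pos: [500.6, 134.5, 109.1]
tool_rot: [3.138, 0.002, 0.001]
force: [-0.1, 0.1, 0.4]
width: -0.2
```

Request:
{"fn": "send_rows", "kwargs": {
  "commands": [
    [0,0,0,0.5,0],
    [0,0,0,1,0],
    [0,0,0,1.5,0],
    [0,0,0,2,0],
    [0,0,0,2,0]
  ]
}}

```text
clock: 4.2
eef_pos: [500.7, 134.3, 107.1]
tool_rot: [3.138, 0.002, 0.001]
force: [1.1, -0.1, -0.4]
width: 0.0
```

Request:
{"fn": "send_rows", "kwargs": {
  "commands": [
    [0,0,0,0.5,0],
    [0,0,0,1,0],
    [0,0,0,1.5,0],
    [0,0,0,1.8,0],
    [0,0,0,1.8,0]
  ]
}}

```text
clock: 4.7
eef_pos: [500.9, 134.3, 105.9]
tool_rot: [3.139, 0.002, 0.001]
force: [-2.0, -0.2, 7.0]
width: -0.0
```

Jar 1 is firm at both points. On to jar 2.

Request:
{"fn": "send_rows", "kwargs": {
  "commands": [
    [0,0,0,-15,0],
    [0,-10,30,-25,0],
    [0,-23,70,-25,0],
    [0,-35,105,-25,0],
    [0,-47,133,-20,0]
  ]
}}

```text
clock: 5.2
eef_pos: [453.9, -0.7, 126.9]
tool_rot: [3.138, -0.0, -0.0]
force: [1.5, -0.5, -0.3]
width: 0.1
```

```bash
python3 -c "
from h import *
go((454,0,108))"
```

```text
t 5.2 pos [453.9  -0.7 126.9] F [ 1.51 -0.5  -0.3 ] w 0.1 shift [ 0.1 -0.8 18.9] roll -0.0
```

Request:
{"fn": "send_rows", "kwargs": {
  "commands": [
    [0,0,0,6,0],
    [0,0,0,11,0],
    [0,0,0,13,0],
    [0,0,0,14,0],
    [0,0,0,15,0]
  ]
}}

```text
clock: 5.7
eef_pos: [454.3, 0.3, 111.7]
tool_rot: [3.138, -0.0, 0.002]
force: [0.1, -0.3, -0.3]
width: 0.2
```

Request:
{"fn": "send_rows", "kwargs": {
  "commands": [
    [0,0,0,1,0],
    [0,0,0,2,0],
    [0,0,0,3,0],
    [0,0,0,4,0],
    [0,0,0,4,0]
  ]
}}

```text
clock: 6.2
eef_pos: [454.2, 0.3, 107.6]
tool_rot: [3.138, -0.0, 0.002]
force: [0.4, 0.4, 0.3]
width: 0.2
```

Request:
{"fn": "send_rows", "kwargs": {
  "commands": [
    [0,0,0,0.6,0],
    [0,0,0,1.2,0],
    [0,0,0,1.8,0],
    [0,0,0,2.2,0],
    [0,0,0,2.2,0]
  ]
}}

```text
clock: 6.7
eef_pos: [454.3, 0.3, 105.9]
tool_rot: [3.139, -0.001, 0.002]
force: [-1.4, 0.9, 7.2]
width: 0.4
```

Request:
{"fn": "send_rows", "kwargs": {
  "commands": [
    [0,0,0,-8,0],
    [0,16,16,-8,0],
    [0,32,32,-8,0],
    [0,32,32,-5,0],
    [0,32,32,-3,0]
  ]
}}

```text
clock: 7.2
eef_pos: [486.1, -31.8, 109.0]
tool_rot: [3.139, -0.0, 0.001]
force: [-0.3, 0.4, 0.7]
width: -0.0
```

Request:
{"fn": "send_rows", "kwargs": {
  "commands": [
    [0,0,0,0.7,0],
    [0,0,0,1.4,0],
    [0,0,0,2.1,0],
    [0,0,0,2.8,0],
    [0,0,0,2.8,0]
  ]
}}

```text
clock: 7.7
eef_pos: [485.9, -31.5, 106.2]
tool_rot: [3.139, 0.0, 0.001]
force: [0.4, -0.6, 0.7]
width: -0.2
```

Request:
{"fn": "send_rows", "kwargs": {
  "commands": [
    [0,0,0,0.4,0],
    [0,0,0,0.7,0],
    [0,0,0,0.7,0]
  ]
}}

```text
clock: 8.0
eef_pos: [486.0, -31.5, 106.0]
tool_rot: [3.139, -0.0, 0.001]
force: [-1.0, 0.1, 6.0]
width: -0.1
```

Jar 2 is firm too. On to jar 3.

Request:
{"fn": "send_rows", "kwargs": {
  "commands": [
    [0,0,0,-15,0],
    [0,-7,37,-22,0],
    [0,-14,75,-22,0],
    [0,-21,112,-22,0],
    [0,-27,149,-20,0]
  ]
}}

```text
clock: 8.5
eef_pos: [458.8, -181.9, 126.5]
tool_rot: [3.139, -0.001, 0.001]
force: [0.1, 0.4, -0.6]
width: 0.3
```

Request:
{"fn": "send_rows", "kwargs": {
  "commands": [
    [0,0,0,5,0],
    [0,0,0,9,0],
    [0,0,0,11,0],
    [0,0,0,12,0],
    [0,0,0,12,0]
  ]
}}

```text
clock: 9.0
eef_pos: [459.2, -180.6, 114.3]
tool_rot: [3.14, -0.001, 0.004]
force: [0.4, 0.5, -0.1]
width: 0.4
```

Request:
{"fn": "send_rows", "kwargs": {
  "commands": [
    [0,0,0,1.2,0],
    [0,0,0,2.4,0],
    [0,0,0,3.6,0],
    [0,0,0,4.5,0],
    [0,0,0,4.5,0]
  ]
}}

```text
clock: 9.5
eef_pos: [459.0, -180.6, 109.7]
tool_rot: [3.14, -0.0, 0.003]
force: [0.6, -0.1, 0.1]
width: -0.4
```

Request:
{"fn": "send_rows", "kwargs": {
  "commands": [
    [0,0,0,0.7,0],
    [0,0,0,1.4,0],
    [0,0,0,2.1,0],
    [0,0,0,2.8,0],
    [0,0,0,2.8,0]
  ]
}}

```text
clock: 10.0
eef_pos: [459.0, -180.3, 107.4]
tool_rot: [3.14, -0.0, 0.004]
force: [-0.8, 0.9, 7.3]
width: -0.3
```

Contact came 1.4 mm higher than on the others, so I back off and press it again gently.

Request:
{"fn": "send_rows", "kwargs": {
  "commands": [
    [0,0,0,-1,0],
    [0,0,0,-2,0],
    [0,0,0,-2,0]
  ]
}}

```text
clock: 10.3
eef_pos: [459.1, -180.4, 109.4]
tool_rot: [3.14, -0.001, 0.004]
force: [0.3, -0.1, 0.1]
width: 0.1
```

Request:
{"fn": "send_rows", "kwargs": {
  "commands": [
    [0,0,0,0.5,0],
    [0,0,0,0.9,0],
    [0,0,0,0.9,0]
  ]
}}

```text
clock: 10.6
eef_pos: [459.0, -180.5, 108.4]
tool_rot: [3.14, -0.0, 0.003]
force: [-0.6, -0.0, -0.5]
width: 0.1
```

Request:
{"fn": "send_rows", "kwargs": {
  "commands": [
    [0,0,0,0.4,0],
    [0,0,0,0.6,0],
    [0,0,0,0.6,0]
  ]
}}

```text
clock: 10.9
eef_pos: [459.0, -180.3, 107.8]
tool_rot: [3.14, -0.0, 0.004]
force: [-0.0, 0.3, 1.2]
width: 0.5
```

Request:
{"fn": "send_rows", "kwargs": {
  "commands": [
    [0,0,0,-7,0],
    [0,16,16,-7,0],
    [0,32,32,-7,0],
    [0,32,32,-6,0],
    [0,32,32,-6,0]
  ]
}}

```text
clock: 11.4
eef_pos: [490.8, -212.3, 113.9]
tool_rot: [3.14, 0.0, 0.003]
force: [-0.7, 0.6, 0.1]
width: 0.1
```

Request:
{"fn": "send_rows", "kwargs": {
  "commands": [
    [0,0,0,0.8,0],
    [0,0,0,1.6,0],
    [0,0,0,2.4,0],
    [0,0,0,2.4,0]
  ]
}}

```text
clock: 11.8
eef_pos: [490.5, -211.9, 111.4]
tool_rot: [3.141, 0.001, 0.003]
force: [-0.1, -0.2, 0.7]
width: 0.2
```

Request:
{"fn": "send_rows", "kwargs": {
  "commands": [
    [0,0,0,0.5,0],
    [0,0,0,1.0,0],
    [0,0,0,1.4,0],
    [0,0,0,1.4,0]
  ]
}}

```text
clock: 12.2
eef_pos: [490.5, -211.9, 109.9]
tool_rot: [3.141, 0.001, 0.003]
force: [0.7, 0.2, 0.7]
width: -0.1
```

Request:
{"fn": "send_rows", "kwargs": {
  "commands": [
    [0,0,0,0.5,0],
    [0,0,0,1.0,0],
    [0,0,0,1.4,0],
    [0,0,0,1.4,0]
  ]
}}

```text
clock: 12.6
eef_pos: [490.4, -211.9, 108.5]
tool_rot: [3.141, 0.001, 0.003]
force: [0.4, -0.7, -0.7]
width: -0.0
```

Request:
{"fn": "send_rows", "kwargs": {
  "commands": [
    [0,0,0,0.5,0],
    [0,0,0,0.8,0],
    [0,0,0,0.8,0]
  ]
}}

```text
clock: 12.9
eef_pos: [490.4, -211.9, 107.6]
tool_rot: [3.141, 0.001, 0.003]
force: [-0.1, -0.4, -0.3]
width: -0.4
```

Request:
{"fn": "send_rows", "kwargs": {
  "commands": [
    [0,0,0,0.5,0],
    [0,0,0,0.9,0],
    [0,0,0,0.9,0]
  ]
}}

```text
clock: 13.2
eef_pos: [490.5, -212.1, 107.0]
tool_rot: [3.141, 0.001, 0.003]
force: [-0.4, 0.2, 3.8]
width: 0.1
```

Request:
{"fn": "send_rows", "kwargs": {
  "commands": [
    [0,0,0,0.3,0],
    [0,0,0,0.6,0],
    [0,0,0,0.6,0]
  ]
}}

```text
clock: 13.5
eef_pos: [490.5, -212.1, 106.9]
tool_rot: [3.141, 0.0, 0.003]
force: [-2.1, 1.1, 7.4]
width: -0.1
```

Request:
{"fn": "send_rows", "kwargs": {
  "commands": [
    [0,0,0,-7,0],
    [0,-16,16,-7,0],
    [0,-32,32,-7,0],
    [0,-32,32,-6,0],
    [0,-32,32,-5,0]
  ]
}}

```text
clock: 14.0
eef_pos: [458.7, -244.3, 112.0]
tool_rot: [3.141, -0.0, 0.002]
force: [0.3, 0.7, -0.6]
width: 0.3
```

Request:
{"fn": "send_rows", "kwargs": {
  "commands": [
    [0,0,0,0.7,0],
    [0,0,0,1.3,0],
    [0,0,0,1.3,0]
  ]
}}

```text
clock: 14.3
eef_pos: [459.2, -243.6, 110.5]
tool_rot: [3.141, -0.0, 0.003]
force: [-0.2, 0.7, 0.2]
width: 0.2
```

Request:
{"fn": "send_rows", "kwargs": {
  "commands": [
    [0,0,0,0.7,0],
    [0,0,0,1.3,0],
    [0,0,0,1.3,0]
  ]
}}

```text
clock: 14.6
eef_pos: [459.3, -243.4, 109.1]
tool_rot: [3.141, 0.0, 0.004]
force: [-0.5, -0.4, -0.3]
width: -0.7
```

Request:
{"fn": "send_rows", "kwargs": {
  "commands": [
    [0,0,0,0.6,0],
    [0,0,0,1.2,0],
    [0,0,0,1.2,0]
  ]
}}

```text
clock: 14.9
eef_pos: [459.3, -243.6, 108.0]
tool_rot: [3.141, -0.0, 0.004]
force: [0.2, -1.0, 0.4]
width: 0.1
```

Request:
{"fn": "send_rows", "kwargs": {
  "commands": [
    [0,0,0,0.5,0],
    [0,0,0,0.8,0],
    [0,0,0,0.8,0]
  ]
}}

```text
clock: 15.2
eef_pos: [459.3, -243.8, 107.5]
tool_rot: [3.141, -0.0, 0.003]
force: [-0.7, -0.3, 4.9]
width: 0.1
```

Request:
{"fn": "send_rows", "kwargs": {
  "commands": [
    [0,0,0,-7,0],
    [0,-16,-16,-7,0],
    [0,-32,-32,-7,0],
    [0,-32,-32,-6,0],
    [0,-32,-32,-6,0]
  ]
}}

```text
clock: 15.7
eef_pos: [427.6, -211.9, 113.7]
tool_rot: [3.141, -0.001, 0.004]
force: [0.8, -0.2, 0.3]
width: 0.1
```

Request:
{"fn": "send_rows", "kwargs": {
  "commands": [
    [0,0,0,0.7,0],
    [0,0,0,1.3,0],
    [0,0,0,1.3,0]
  ]
}}

```text
clock: 16.0
eef_pos: [428.0, -212.4, 112.3]
tool_rot: [3.14, -0.001, 0.003]
force: [0.3, -0.5, -0.3]
width: 0.2
```

Request:
{"fn": "send_rows", "kwargs": {
  "commands": [
    [0,0,0,0.5,0],
    [0,0,0,1.0,0],
    [0,0,0,1.0,0]
  ]
}}

```text
clock: 16.3
eef_pos: [428.0, -212.4, 111.2]
tool_rot: [3.14, -0.001, 0.003]
force: [0.7, 0.4, -0.3]
width: -0.1
```

Request:
{"fn": "send_rows", "kwargs": {
  "commands": [
    [0,0,0,0.5,0],
    [0,0,0,1.0,0],
    [0,0,0,1.0,0]
  ]
}}

```text
clock: 16.6
eef_pos: [428.0, -212.3, 110.2]
tool_rot: [3.14, -0.001, 0.003]
force: [-0.2, 0.7, 0.7]
width: -0.4
```

Request:
{"fn": "send_rows", "kwargs": {
  "commands": [
    [0,0,0,0.5,0],
    [0,0,0,1.0,0],
    [0,0,0,1.0,0]
  ]
}}

```text
clock: 16.9
eef_pos: [427.9, -212.4, 109.7]
tool_rot: [3.141, -0.001, 0.003]
force: [-1.5, 0.1, 6.1]
width: 0.0
```

Request:
{"fn": "send_rows", "kwargs": {
  "commands": [
    [0,0,0,0.5,0],
    [0,0,0,1.0,0],
    [0,0,0,1.0,0]
  ]
}}

```text
clock: 17.2
eef_pos: [427.8, -212.3, 109.1]
tool_rot: [3.141, -0.002, 0.003]
force: [-1.1, 0.7, 6.7]
width: 0.0
```

Lid 3's near (-x) side stands about 4 mm proud and yields at roughly 6.5 N, so this is the askew one. I press it home.

Request:
{"fn": "send_rows", "kwargs": {
  "commands": [
    [0,0,0,0.6,0],
    [0,0,0,1.2,0],
    [0,0,0,1.8,0],
    [0,0,0,2.4,0],
    [0,0,0,2.4,0]
  ]
}}

```text
clock: 17.7
eef_pos: [427.5, -212.3, 107.3]
tool_rot: [3.141, -0.001, 0.003]
force: [-1.8, 0.5, 8.5]
width: -0.2
```

Request:
{"fn": "send_rows", "kwargs": {
  "commands": [
    [0,0,0,0.6,0],
    [0,0,0,1.2,0],
    [0,0,0,1.8,0],
    [0,0,0,1.8,0]
  ]
}}

```text
clock: 18.1
eef_pos: [427.3, -212.3, 106.0]
tool_rot: [3.141, -0.001, 0.003]
force: [-1.8, 1.5, 7.3]
width: -0.0
```

Request:
{"fn": "send_rows", "kwargs": {
  "commands": [
    [0,0,0,0.6,0],
    [0,0,0,1.2,0],
    [0,0,0,1.2,0]
  ]
}}

```text
clock: 18.4
eef_pos: [427.3, -212.3, 105.7]
tool_rot: [3.141, -0.002, 0.003]
force: [-2.4, 1.5, 12.2]
width: 0.2
```

It is down and rigid at 12 N. Now I check the other sides, pressing with about 10 N.

Request:
{"fn": "send_rows", "kwargs": {
  "commands": [
    [0,0,0,-8,0],
    [0,16,16,-8,0],
    [0,32,32,-8,0],
    [0,32,32,-5,0],
    [0,32,32,-3,0]
  ]
}}

```text
clock: 18.9
eef_pos: [459.0, -244.1, 108.6]
tool_rot: [-3.141, -0.001, 0.002]
force: [-0.6, 0.5, -0.0]
width: 0.1
```

Request:
{"fn": "send_rows", "kwargs": {
  "commands": [
    [0,0,0,0.7,0],
    [0,0,0,1.4,0],
    [0,0,0,2.1,0],
    [0,0,0,2.8,0],
    [0,0,0,2.8,0]
  ]
}}

```text
clock: 19.4
eef_pos: [458.8, -243.8, 106.0]
tool_rot: [-3.141, -0.001, 0.002]
force: [-0.4, 0.2, 2.7]
width: -0.2
```

Request:
{"fn": "send_rows", "kwargs": {
  "commands": [
    [0,0,0,0.4,0],
    [0,0,0,0.7,0],
    [0,0,0,0.7,0]
  ]
}}

```text
clock: 19.7
eef_pos: [458.8, -243.8, 105.9]
tool_rot: [-3.141, -0.001, 0.002]
force: [-2.2, 1.1, 7.7]
width: -0.2
```

Home on the -y side, at 106.0. Next the +x and +y sides.

Request:
{"fn": "send_rows", "kwargs": {
  "commands": [
    [0,0,0,-8,0],
    [0,16,-16,-8,0],
    [0,32,-32,-8,0],
    [0,32,-32,-5,0],
    [0,32,-32,-3,0]
  ]
}}

```text
clock: 20.2
eef_pos: [490.7, -211.6, 108.8]
tool_rot: [-3.141, -0.001, 0.004]
force: [0.3, -0.2, -0.5]
width: -0.1
```

Request:
{"fn": "send_rows", "kwargs": {
  "commands": [
    [0,0,0,1,0],
    [0,0,0,2,0],
    [0,0,0,2.8,0],
    [0,0,0,3.5,0],
    [0,0,0,3.5,0]
  ]
}}

```text
clock: 20.7
eef_pos: [490.2, -212.4, 106.0]
tool_rot: [-3.141, -0.001, 0.002]
force: [-2.0, 0.0, 6.6]
width: 0.1
```

Request:
{"fn": "send_rows", "kwargs": {
  "commands": [
    [0,0,0,-8,0],
    [0,-16,-16,-8,0],
    [0,-32,-32,-8,0],
    [0,-32,-32,-5,0],
    [0,-32,-32,-3,0]
  ]
}}

```text
clock: 21.2
eef_pos: [458.5, -180.7, 109.3]
tool_rot: [3.141, -0.002, 0.003]
force: [-0.2, -0.1, -0.2]
width: 0.2
```

Request:
{"fn": "send_rows", "kwargs": {
  "commands": [
    [0,0,0,1,0],
    [0,0,0,2,0],
    [0,0,0,2.8,0],
    [0,0,0,3.5,0],
    [0,0,0,3.5,0]
  ]
}}

```text
clock: 21.7
eef_pos: [458.9, -181.1, 105.9]
tool_rot: [3.141, -0.003, 0.002]
force: [0.2, -1.0, 2.4]
width: -0.2
```

All four sides of lid 3 are at 92 mm and firm. Now jar 4, for completeness.

Request:
{"fn": "send_rows", "kwargs": {
  "commands": [
    [0,0,0,-15,0],
    [0,-1,40,-22,0],
    [0,-2,80,-22,0],
    [0,-2,120,-22,0],
    [0,-3,140,-20,0]
  ]
}}

```text
clock: 22.2
eef_pos: [455.8, -325.8, 126.5]
tool_rot: [3.137, -0.004, -0.001]
force: [-0.3, 0.4, 1.3]
width: 0.2
```

Request:
{"fn": "send_rows", "kwargs": {
  "commands": [
    [0,0,0,7,0],
    [0,0,0,12,0],
    [0,0,0,14,0],
    [0,0,0,15,0],
    [0,0,0,15,0]
  ]
}}

```text
clock: 22.7
eef_pos: [456.2, -324.4, 111.3]
tool_rot: [3.138, -0.004, 0.0]
force: [0.1, 0.1, -0.2]
width: 0.0
```

Request:
{"fn": "send_rows", "kwargs": {
  "commands": [
    [0,0,0,1,0],
    [0,0,0,2,0],
    [0,0,0,3,0],
    [0,0,0,3.5,0],
    [0,0,0,3.5,0]
  ]
}}

```text
clock: 23.2
eef_pos: [456.1, -324.4, 107.8]
tool_rot: [3.138, -0.004, 0.0]
force: [-0.2, 0.1, 0.4]
width: 0.0
```

Request:
{"fn": "send_rows", "kwargs": {
  "commands": [
    [0,0,0,0.7,0],
    [0,0,0,1.3,0],
    [0,0,0,1.8,0],
    [0,0,0,2.1,0],
    [0,0,0,2.1,0]
  ]
}}

```text
clock: 23.7
eef_pos: [456.1, -324.4, 106.0]
tool_rot: [3.138, -0.004, 0.0]
force: [-0.8, 1.1, 3.9]
width: -0.3
```

Request:
{"fn": "send_rows", "kwargs": {
  "commands": [
    [0,0,0,-8,0],
    [0,16,15,-8,0],
    [0,32,29,-8,0],
    [0,32,29,-5,0],
    [0,32,29,-3,0]
  ]
}}

```text
clock: 24.2
eef_pos: [487.8, -353.2, 109.1]
tool_rot: [3.139, -0.003, 0.0]
force: [-0.4, 0.6, 0.5]
width: 0.2
```

Request:
{"fn": "send_rows", "kwargs": {
  "commands": [
    [0,0,0,1,0],
    [0,0,0,2,0],
    [0,0,0,2.7,0],
    [0,0,0,3.3,0],
    [0,0,0,3.3,0]
  ]
}}

```text
clock: 24.7
eef_pos: [487.5, -352.8, 106.1]
tool_rot: [3.139, -0.003, 0.0]
force: [-1.1, 0.9, 3.8]
width: 0.2
```

Jar 4 is firm and level. I retract and look.

Request:
{"fn": "send_rows", "kwargs": {
  "commands": [
    [0,0,0,-30,0],
    [0,0,0,-80,0],
    [0,0,0,-130,0],
    [0,0,0,-150,0],
    [0,0,0,-150,0]
  ]
}}

```text
clock: 25.2
eef_pos: [488.8, -354.0, 260.0]
tool_rot: [3.135, -0.01, 0.0]
force: [0.3, -1.3, -0.8]
width: 0.1
```

```bash
python3 - <<'E'
from h import *
for n in("side","top"):
    cv2.imwrite(f"pics/{n}1.png",ctrl.get_image(n)[:,:,::-1])
a=np.hstack([cv2.imread("pics/side1.png")[100:420,100:460],cv2.imread("pics/top1.png")[80:400,110:500]])
cv2.imwrite("pics/c1.png",a); go((487,-353,250))
E
```

```text
t 25.3 pos [ 487.  -352.3  256. ] F [-0.25  0.27 -0.39] w 0.1 shift [0.  0.7 6. ] roll 0.0
```

View pics/c1.png

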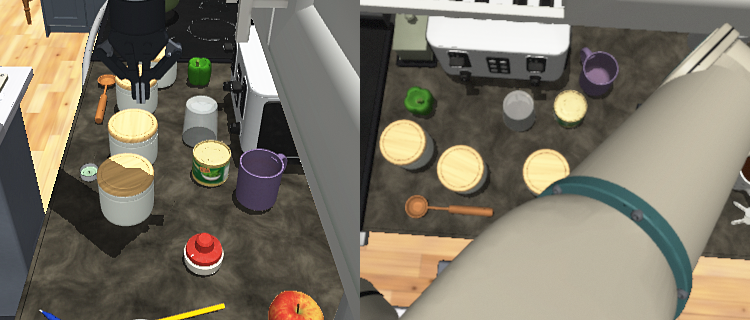

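All four jars are standing where they were, with lid 3 (crop pixel 133,125) level on its rim. The bystanders haven't moved and the arm is clear of everything. I hand in.

```bash
python3 -c "
from cell import ctrl
print(ctrl.finish_job())"
```

```text
the job is handed in; nothing more can be done
None
```

The askew lid was on the third jar from the left, and I pressed it home. The job was handed in at about 25 s of the 51 s allowed.

- **Search:** I went from left to right, pressing each lid at two points a quarter turn apart. Jars 1, 2 and 4 were firm at both points, with their tops at 92 mm.
- **Jar 3:** Its lid stood about 4 mm proud on the side nearest the robot. I pressed that side at 7 to 8.5 N until it was down, then held it rigid at about 12 N.
- **Last checks:** On the other three sides of lid 3, the top was at 92 mm. It was firm at 6.6 and 7.7 N on two of them and read 2.4 N on the third. In the last pictures the jars and the bystanders that could be seen were where they had been; the arm hid the right end of the row in the top view.
- **Slightly heavy presses:** A few of the search presses reached 6 to 7 N, above the 1 to 5 N given for a light press. Nothing moved in those presses except lid 3, which had begun to give at about 6.5 N on its high side.
- **Rocking not felt clearly:** At the sides, lid 3 gave only about 0.4 mm, not the few mm described. I identified it by the height of its top and by the way its high side yielded.

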